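# Bench-test a syrup pump spring

### The arm

A 6-joint arm with a two-finger parallel gripper is mounted at the origin on a cart in front of the work surface, level with it; the furniture and walls round the work are solid. World frame = base frame: x ahead of the robot, y to its left, z up, the work surface at z = 0. Lengths are in m, angles in rad, forces in N, time in s.
With the tool pointing down it reaches from about 0.35 to 0.775 m from the base axis. Payload 5.5 kg.
Tool frame: the origin (TCP) lies on the centre line of the jaws, within the pads' length; the fingertips stand 11 mm ahead of it and the grasp point (between the pads) lies 8 mm behind it (env.tip_extent is the distance from the TCP to the fingertips, in m); z points along the fingers, y is the line along which they close (so a half turn about z gives the same grasp; the last joint's range is limited). The gripper opens to 85 mm and grips with 20 to 120 N. Pads are 22 mm wide; open, the fingers measure 114 mm over their backs; the gripper's body (76 mm by 85 mm) begins 54 mm behind the grasp point. The pads swing forward as they close: fully open they stand 13 mm farther back than shut.
Start: joints at [0.974, 0.313, 0.046, 1.304, 0, 1.431], TCP at [0.254, 0.516, 0.242] pointing down, gripper open.
Joint ranges: [-2.76, 2.76], [-0.86, 1.69], [-1.03, 1.26], [-2.2, 2.34], [-1.47, 1.5], [-3.14, 3.14]. Speed limits (rad/s): [2.57, 2.57, 3.14, 3.14, 3.14, 3.14].

### API

Orientations are given as a unit quaternion [w, x, y, z].
In Python, from workcell import env gives the robot as it stands.
- The arm moves only by the shell command python3 -m jog 'ROWS' [FORCE]. ROWS is JSON, a list of rows, each a list of 5 numbers: the gripper's target within -1 to 1 (shut at 1, half-way at 0, fully open at -1), then the shift along the tool's x, y, z in m, then the turn about the tool's z in degrees. In form: [[fingers, tx, ty, tz, turn], ...]. A call has 1 to 5 rows; each row shifts and turns the commanded pose from where the row before left it, along the tool's axes as they then stand; what a row does not reach is not made up. A row lasts 1/12 s, in which the tool goes at most 41.7 mm and 7.16 degrees, less where a joint would pass 70% of its speed; a pose out of reach is approached as far as the arm can. A call is refused whole if a number of a shift passes 0.0417 or a number of a turn 7.16, either way. A call with a gripper value outside its range is refused whole. The fingers move at their own pace and stop on an object; FORCE is the grip in N (left out, the last holds). Time passes only in rows, so rows that do not move let the fingers close. It gives the time, the measured TCP pose, the force, the opening and the grip force at its end, in the units of the state.
- env.get_state(): the state, without advancing time (a new reading comes with each control period).
- env.read_camera(name): name is "scene" or "top" or "wrist"; returns a dict with "img" (480x640x3 uint8, red, green, blue), "fov_y" (degrees; the focal length in pixels is half the picture's height over the tangent of half this angle, whatever the lens; pixels are square), "cx", "cy" (the principal point, pixels), "T" (4x4, takes a point from camera to world coordinates). Camera axes: x right, y up, looking along -z (the intrinsics and any distortion apply to the point x, -y, -z); pixel columns grow to the right and rows downward; lengths in m; the calibration is good to about 2 mm. A picture is of the moment at which its call begins. There is no depth.
- env.hand_in(): hands the job in; it is judged then, once.
The state is a dict: "clock": time; "joint_pos": joint angles; "qvel": joint speeds; "tau": joint torques, N m; "tcp_pos": TCP position; "orientation": TCP orientation; "wrist_force": force on the tool from outside, world axes, zero at the start; "ft_torque": the same for the moment, N m; "finger_gap": finger opening in m; "grip_force": force on a finger pad.
Only numpy, scipy, OpenCV 4.12 (cv2) and the standard library are available. Lean on these libraries where they do the work, as an engineer would, in place of code of your own. Each camera call takes 0.05 s, during which the arm holds its last target. There are 200 camera calls.

### The job

Stand the pump spring upright in the round seat of the spring tester, then press straight down on its cap until the dial's needle and the peak hand it pushes along stand at the top of the dial, between the two long marks, and keep it there for a good second; never let them run past the marks. Then let go and leave the spring standing in the seat, with the peak hand still between the marks as the record; keep your hands off the dial itself and leave everything else on the counter where it is.

Things in the scene. Friction and masses are not known exactly. Their poses are not given: they have to be found in the camera images.
- spring: Loose pump spring unit, 0.11 to 0.16 kg, standing upright left of the tester; origin at the centre of its underside, z up. Steel foot disc 44 mm across, 10 mm thick, lower edge bevelled; then a coil spring; on top a sprung cap: flange 44 mm across with a black upright grip knob, 26 mm across, 32 mm tall, flat top. Lift it by the knob. Free length varies: see knob_axis.
- knob_axis (a point): Point on the axis of the spring unit 60 mm above its underside, fixed to the foot, always inside the knob. The cap itself is not measured: free length differs from spring to spring, the knob's top 69 to 81 mm and its lower end (on the flange) 37 to 49 mm above the underside. Pressed, the cap gives from 3 N on, then 1 mm for each 2 N, 14 mm at most.
- tester: Fixed spring tester: grey base plate 90 x 210 x 16 mm with the round aluminium seat at one end and a dial at the other. Origin on the counter below the seat's centre; x points away from the robot at zero yaw; the dial stands 115 mm from the seat along the tester's -y (the robot's right).
- seat (a point): Centre of the seat's floor, tester unloaded, 41 mm above the counter; fixed to the base. The seat is an open round cup, 48 mm inside, 60 mm outside, rim 7 mm above this floor. Loaded, it sinks straight down 1 mm for each 2.5 N (spring's weight included), 9.5 mm at most.
- dial: Round steel dial with a white face, 80 mm across, on the tester, tilted back 43 degrees to face the robot; centre 64 mm above the counter, highest edge about 105 mm. Origin at the centre of its back. Two long black marks at the top of the face, 0.3 rad either side of straight up, bound the wanted reading.
- case_corner (a point): Nearest top corner, 290 mm above the counter, of the fixed glass display case with brass edges behind the work; its front face runs from here 0.12 m away from the robot and 0.43 m to the robot's left. Keep gripper, wrist and arm clear of it, also on the way in from the start pose and between spring and tester.
- needle (a joint): Thin long live needle of the dial, rad, clockwise from lower left (0 = unloaded). Follows the load on the seat at 0.168 rad per N (spring's weight, 1.1 to 1.6 N, included): straight up is 2.356, at 14 N in all, about 13 N of it pressed by the robot. The long marks are at 2.056 and 2.656.
- peak_hand (a joint): Short thick peak hand on the same axis, round end, same zero and direction, rad. The needle pushes it clockwise; it stays at the greatest reading so far and does not return. Starts between 0 and 0.9.
- mug_2: Bystander: dark upturned mug, 65 x 93 x 53 mm; origin at the centre of its underside. Leave it alone.
- honey_tin: Bystander: round black tin with an orange lid, 58 mm wide, 60 mm tall; origin at the centre of its underside. Leave it alone.
- cocoa_jar: Bystander: round glass jar with a grey lid, 64 mm wide, 78 mm tall; origin at the centre of its underside. Leave it alone.
- service_bell: Bystander: domed reception bell, 83 mm wide, 74 mm tall; origin at the centre of its underside. Leave it alone.
- teaspoon_1: Bystander: metal teaspoon, 130 mm long, lying between spring and tester; origin at the centre of its underside. Leave it alone.

How it is judged:
On the way, in this order (a step that is already met when the one before it is completed fails the run):
1. the spring stands upright in the tester's seat (horizontal distance between spring and seat below 0.004 m and z of spring in the frame of seat between -0.012 and 0.003 m and angle between spring's own z axis and vertical below 0.08 rad), for 0.2 s.
2. pressed by the robot, needle and peak hand stay between the long marks for 0.8 s, the spring in the seat (all of step 1 and value of joint needle between 2 and 2.66 rad and value of joint peak_hand between 2.056 and 2.656 rad and contact force between the fingers and spring above 4 N), for 0.8 s.
At the end, for the whole second after the job is handed in: The spring stands at rest in the seat (within 4 mm of its centre, upright within 0.08 rad), no longer pressed or touched (needle below 0.6 rad), and the peak hand has stayed between the long marks (2.056 to 2.656 rad) (all of step 1 and value of joint peak_hand between 2.056 and 2.656 rad and value of joint needle below 0.6 rad and linear speed of spring below 0.02 m/s and contact force between each of the arm, the fingers and spring below 0.1 N).
It fails at once if peak hand driven past the second long mark (2.656 rad) (value of joint peak_hand above 2.656 rad).
It fails at once if robot touches the dial (contact force between any of the arm, the fingers and dial above 0.5 N).
It fails at once if a bystander moved more than 25 mm (distance of any of mug_2, honey_tin, cocoa_jar, service_bell, teaspoon_1 from where it was at the start of the episode above 0.025 m).
It also fails if it takes over 58 s, if anything falls off the work surface, if the arm or the gripper's body presses on something with over 40 N, if the wrist force passes 120 N, or if a joint passes its speed limit or range.

## Working session

There is one attempt and no reset: what is moved stays moved. The work goes in short steps, Python scripts to look and compute and a shell command to move; the robot and the scene stay as the last step left them, time stands still between calls to the robot, and variables do not carry over. Pictures are saved under pics/ and viewed, at most 10 in all, crops included, and the job is handed in when it is done.

```bash
mkdir -p pics; cat > h.py <<'E'
import numpy as np, cv2
from workcell import env
def cam(n, save=None):
    c=env.read_camera(n)
    if save: cv2.imwrite('pics/'+save,cv2.cvtColor(c['img'],cv2.COLOR_RGB2BGR))
    return c
def ray(c,u,v):
    f=240/np.tan(np.radians(c['fov_y'])/2)
    T=np.array(c['T']); d=T[:3,:3]@np.array([(u-c['cx'])/f,-(v-c['cy'])/f,-1]); return T[:3,3],d
def onz(c,u,v,z):
    o,d=ray(c,u,v); return o+d*(z-o[2])/d[2]
def proj(c,p):
    f=240/np.tan(np.radians(c['fov_y'])/2); T=np.array(c['T'])
    q=T[:3,:3].T@(np.array(p)-T[:3,3]); return c['cx']+f*q[0]/-q[2], c['cy']-f*q[1]/-q[2]
E
python3 - <<'E'
from h import *
for n in('scene','top','wrist'):
    c=cam(n,n+'0.png'); print(n,{k:(np.round(v,3) if k!='img' else 0) for k,v in c.items()})
print(env.get_state())
E
```

```text
scene {'img': 0, 'fov_y': np.float64(45.49), 'cx': np.float64(321.068), 'cy': np.float64(238.059), 'T': array([[ 0.525,  0.579, -0.624, -0.397],
       [-0.851,  0.342, -0.398, -0.589],
       [-0.017,  0.74 ,  0.673,  1.228],
       [ 0.   ,  0.   ,  0.   ,  1.   ]])}
top {'img': 0, 'fov_y': np.float64(55.484), 'cx': np.float64(325.017), 'cy': np.float64(239.356), 'T': array([[-1.000e-03,  9.950e-01, -9.600e-02,  4.210e-01],
       [-1.000e+00, -1.000e-03,  3.000e-03,  3.600e-02],
       [ 3.000e-03,  9.600e-02,  9.950e-01,  1.545e+00],
       [ 0.000e+00,  0.000e+00,  0.000e+00,  1.000e+00]])}
wrist {'img': 0, 'fov_y': np.float64(66.735), 'cx': np.float64(314.017), 'cy': np.float64(239.973), 'T': array([[ 0.44 , -0.862, -0.251,  0.19 ],
       [ 0.898,  0.423,  0.124,  0.547],
       [-0.001, -0.28 ,  0.96 ,  0.373],
       [ 0.   ,  0.   ,  0.   ,  1.   ]])}
{'clock': 0.15, 'joint_pos': array([ 9.74382811e-01,  3.13832896e-01,  4.52534489e-02,  1.30361501e+00,
       -3.44055429e-05,  1.43115888e+00]), 'qvel': array([-7.96776010e-04, -3.70350760e-03,  3.98028044e-03, -3.89442056e-04,
       -1.46102817e-03,  2.03907115e-06]), 'tau': array([ 2.15481115e-03, -4.81063664e+01,  2.98816144e+01,  1.38889891e-02,
       -7.17883881e-05, -2.89396053e-05]), 'tcp_pos': array([0.25343571, 0.51572438, 0.24161639]), 'orientation': array([-2.35455289e-04,  2.26407644e-01,  9.74032386e-01, -6.58446621e-04]), 'wrist_force': array([-0.20542783,  0.54452912, -0.11977251]), 'ft_torque': array([-0.00606826,  0.02436083,  0.00184874]), 'grip_force': 0.0, 'finger_gap': 0.08554519131518318}
```

View pics/top0.png

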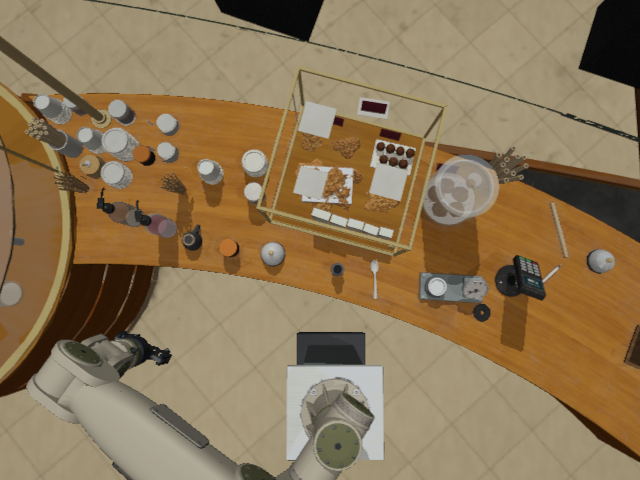

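View pics/scene0.png

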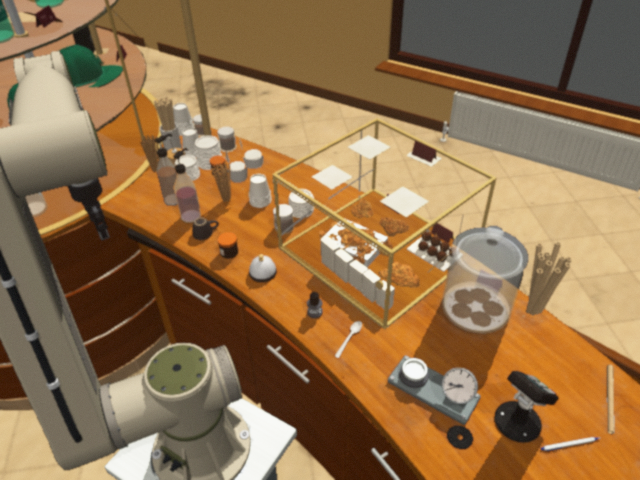

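The top view shows the spring at about (338,269), the seat at (437,287), the spoon at (375,280) and the case's front-right top corner at (410,249). The scene view shows the spring at (315,304) and the seat at (414,371).

```bash
python3 - <<'E'
from h import *
t=cam('top');s=cam('scene')
def tri(a,b):
    o1,d1=ray(t,*a);o2,d2=ray(s,*b)
    x=np.linalg.lstsq(np.c_[d1,-d2],o2-o1,rcond=None)[0]; p,q=o1+d1*x[0],o2+d2*x[1]; return np.round((p+q)/2,3),np.linalg.norm(p-q).round(4)
print('knob z.075',onz(t,338,269,.06),onz(s,315,297,.07), tri((338,269),(315,296)))
print('seat',onz(t,437,287,.046),onz(s,414,371,.046))
print('dial',onz(t,476,290,.07))
print('case',onz(t,410,249,.29),onz(t,260,208,.29), tri((410,249),(387,250)))
print('spoon',onz(t,375,263,0),onz(t,376,297,0),'bell',onz(t,273,253,.05))
print('tester corners',[onz(t,*p,.016) for p in((420,273),(420,300),(487,303))])
for n,c,r in(('t',t,(230,330,310,510)),('s',s,(270,440,280,500))):
    i=c['img'][r[0]:r[1],r[2]:r[3]]; i=cv2.resize(i,None,fx=3,fy=3,interpolation=3); cv2.imwrite(f'pics/{n}1.png',i[...,::-1])
E
```

```text
knob z.075 [ 0.46692517 -0.01011817  0.06      ] [ 0.46718662 -0.01296965  0.07      ] (array([ 0.467, -0.011,  0.072]), np.float64(0.0032))
seat [ 0.40815437 -0.33410288  0.046     ] [ 0.40461945 -0.33648514  0.046     ]
dial [ 0.39858463 -0.45347312  0.07      ]
case [ 0.51467943 -0.20190508  0.29      ] [0.6295045  0.21327812 0.29      ] (array([ 0.512, -0.197,  0.299]), np.float64(0.0084))
spoon [ 0.48889152 -0.13737495  0.        ] [ 0.37460594 -0.13938042  0.        ] bell [0.51994068 0.20268922 0.05      ]
tester corners [array([ 0.45455568, -0.28576184,  0.016     ]), array([ 0.36496465, -0.28385223,  0.016     ]), array([ 0.35473189, -0.50658307,  0.016     ])]
```

View pics/t1.png

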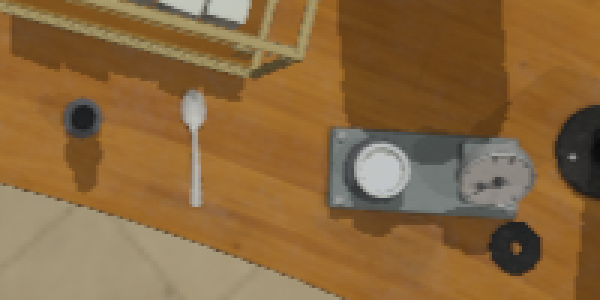

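The crop confirms the positions: spring (0.467,-0.011), seat (0.406,-0.335), with the case front at x≥0.51. I'll align the tool with the world axes, then move above the spring.

```bash
python3 -m jog '[[-1,0,0,0,-6.55],[-1,0,0,0,-6.55],[-1,0,0,0,-6.55],[-1,0,0,0,-6.55]]'
python3 -m jog '[[-1,-0.015,-0.0375,0,0],[-1,-0.015,-0.0375,0,0],[-1,-0.015,-0.0375,0,0],[-1,-0.015,-0.0375,0,0],[-1,-0.015,-0.0375,0,0]]'
python3 -m jog '[[-1,-0.015,-0.0375,0,0],[-1,-0.015,-0.0375,0,0],[-1,-0.015,-0.0375,0,0],[-1,-0.015,-0.0375,0,0],[-1,-0.015,-0.0375,0,0]]'
python3 -m jog '[[-1,-0.015,-0.0375,0,0],[-1,-0.015,-0.0375,0,0],[-1,-0.015,-0.0375,0,0],[-1,-0.015,-0.0375,0,0],[-1,0,0,0,0]]'
python3 - <<'E'
from h import *
c=cam('wrist','w1.png'); print(np.round(c['T'],3),env.get_state()['tcp_pos'],env.get_state()['orientation'],proj(c,(.467,-.011,.072)))
E
```

```text
clock: 0.58
tcp_pos: [0.2536, 0.516, 0.2421]
orientation: [-0.0, -0.003, 1.0, -0.0]
wrist_force: [-0.1, -0.4, -0.0]
finger_gap: 0.0854
grip_force: 0.0
clock: 1.0
tcp_pos: [0.3288, 0.327, 0.2422]
orientation: [0.0, -0.001, 1.0, 0.0]
wrist_force: [1.6, 0.4, 0.4]
finger_gap: 0.0854
grip_force: 0.0
clock: 1.42
tcp_pos: [0.404, 0.1393, 0.2425]
orientation: [0.0, -0.0, 1.0, 0.0]
wrist_force: [0.9, -0.0, -0.6]
finger_gap: 0.0851
grip_force: 0.0
clock: 1.83
tcp_pos: [0.4667, -0.0148, 0.2422]
orientation: [0.001, 0.003, 1.0, -0.001]
wrist_force: [0.0, -0.8, -0.1]
finger_gap: 0.0855
grip_force: 0.0
[[ 0.006 -0.959 -0.283  0.395]
 [ 1.     0.005  0.003 -0.015]
 [-0.002 -0.283  0.959  0.374]
 [ 0.     0.     0.     1.   ]] [ 0.46507963 -0.01210706  0.24201691] [ 2.10472752e-04  2.90150785e-03  9.99995753e-01 -1.75421457e-04] (np.float64(319.28142698788014), np.float64(220.4432184929041))
```

View pics/w1.png

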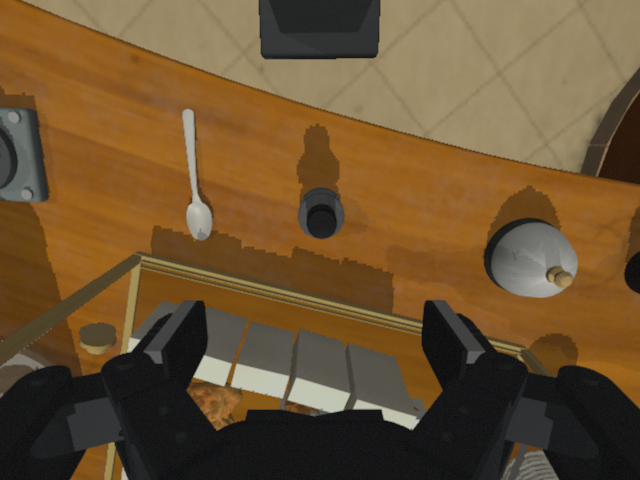

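The wrist view shows the knob top at (321,221), as predicted, with the gripper clear of the case. I'll descend and grip.

```bash
python3 -m jog '[[-1,-0.002,0.0025,0.035,0],[-1,0,0,0.035,0],[-1,0,0,0.035,0],[-1,0,0,0.035,0],[-1,0,0,0.02,0]]' 30
python3 -m jog '[[-1,0,0,0.018,0],[-1,0,0,0,0],[-1,0,0,0,0]]'
python3 - <<'E'
from h import *
c=cam('wrist','w2.png'); print(np.round(c['T'],3),env.get_state()['tcp_pos'],env.get_state()['wrist_force'])
E
```

```text
clock: 2.3
tcp_pos: [0.4631, -0.0046, 0.0791]
orientation: [-0.002, -0.001, 1.0, 0.001]
wrist_force: [-1.7, -0.2, -0.4]
finger_gap: 0.0853
grip_force: 0.0
clock: 2.55
tcp_pos: [0.4646, -0.0051, 0.0638]
orientation: [-0.001, -0.001, 1.0, 0.0]
wrist_force: [-0.3, -0.5, 0.9]
finger_gap: 0.0854
grip_force: 0.0
[[-0.003 -0.961 -0.278  0.394]
 [ 1.    -0.002 -0.002 -0.006]
 [ 0.002 -0.278  0.961  0.196]
 [ 0.     0.     0.     1.   ]] [ 0.46584378 -0.00550744  0.06490616] [-0.04635927  0.02631779  0.29561744]
```

View pics/w2.png

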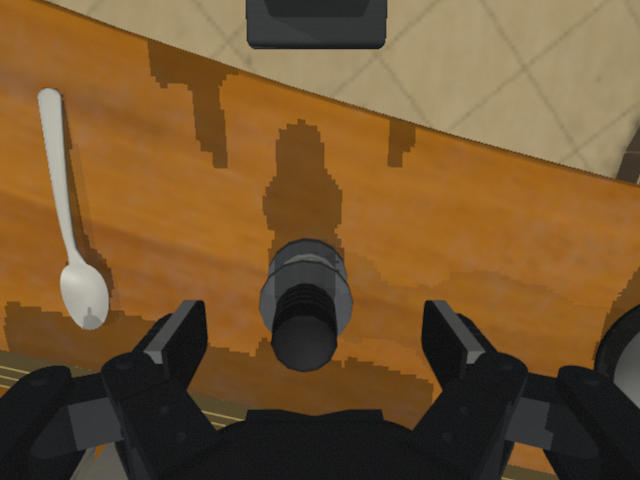

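The knob top is centred at about (305,345), a few mm off the gripper's centre line. I'll work out the correction.

```bash
python3 - <<'E'
from h import *
c=cam('wrist');print([onz(c,305,344,z) for z in(.069,.075,.081)], 'foot disc',onz(c,307,275,.01)); 
i=c['img'];print(np.mean([env.get_state()['tcp_pos'] for _ in range(5)],0))
# knob width at its top
for z in(.069,.075,.081): print(z,(onz(c,338,344,z)-onz(c,272,344,z))[1])
E
```

```text
[array([ 0.47531729, -0.00944886,  0.069     ]), array([ 0.47153704, -0.00929647,  0.075     ]), array([ 0.46775679, -0.00914408,  0.081     ])] foot disc [ 0.46942027 -0.00965641  0.01      ]
[ 0.46664381 -0.00582851  0.06554206]
0.069 0.026288503661758958
0.075 0.02505361854625891
0.081 0.023818733430758854
```

```bash
python3 -m jog '[[-1,-0.003,-0.0035,0,0],[0.3,0,0,0,0],[1,0,0,0,0],[1,0,0,0,0],[1,0,0,0,0]]' 30
python3 -m jog '[[1,0,0,0,0],[1,0,0,0,0],[1,0,0,0,0]]'
python3 -m jog '[[1,0,0,-0.02,0],[1,0,0,-0.03,0],[1,0,0,-0.03,0],[1,0,0,-0.02,0],[1,0,0,0,0]]'
python3 - <<'E'
from h import *
c=cam('wrist','w3.png'); print(env.get_state()['tcp_pos'],env.get_state()['wrist_force'])
E
```

```text
clock: 3.07
tcp_pos: [0.4691, -0.0099, 0.0647]
orientation: [0.0, -0.0, 1.0, -0.0]
wrist_force: [0.4, 1.0, 0.1]
finger_gap: 0.0388
grip_force: 0.0
clock: 3.32
tcp_pos: [0.469, -0.0097, 0.0645]
orientation: [0.0, -0.0, 1.0, 0.0]
wrist_force: [-0.3, 0.5, 3.5]
finger_gap: 0.0248
grip_force: 31.3
clock: 3.73
tcp_pos: [0.4714, -0.0103, 0.1683]
orientation: [0.003, -0.0, 1.0, -0.001]
wrist_force: [0.5, -0.3, -1.3]
finger_gap: 0.0247
grip_force: 30.9
[ 0.4703862  -0.0101428   0.16602994] [-0.62245176 -0.04986111 -2.07807609]
```

View pics/w3.png

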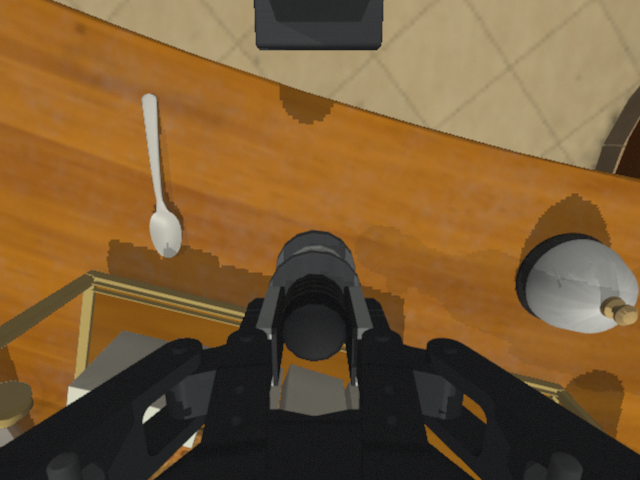

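The spring is held straight at (315,325). I'll back away from the case, then stop short of the seat so the wrist camera sees it unobstructed.

```bash
python3 -m jog '[[1,0.032,0,0,0],[1,0.03,0,0,0],[1,0,-0.03,0,0],[1,0,-0.035,0,0],[1,0,-0.035,0,0]]'
python3 -m jog '[[1,0,-0.035,0,0],[1,0,-0.035,0,0],[1,0,-0.035,0,0],[1,0,-0.025,0,0],[1,0,0,0,0]]'
python3 -m jog '[[1,0,0,0,0],[1,0,0,0,0]]'
python3 - <<'E'
from h import *
c=cam('wrist','w4.png'); print(env.get_state()['tcp_pos'],env.get_state()['wrist_force'],proj(c,(.406,-.335,.048)))
E
```

```text
clock: 4.2
tcp_pos: [0.4053, -0.1098, 0.1626]
orientation: [-0.001, -0.001, 1.0, 0.001]
wrist_force: [1.0, 0.1, -1.9]
finger_gap: 0.0248
grip_force: 30.9
clock: 4.62
tcp_pos: [0.4067, -0.2441, 0.1624]
orientation: [-0.001, 0.002, 1.0, -0.0]
wrist_force: [-0.1, -0.1, -2.0]
finger_gap: 0.0251
grip_force: 30.9
clock: 4.78
tcp_pos: [0.4059, -0.2387, 0.1626]
orientation: [-0.001, -0.0, 1.0, 0.001]
wrist_force: [-0.1, 0.2, -0.7]
finger_gap: 0.025
grip_force: 30.9
[ 0.40610432 -0.23842651  0.16299654] [-0.1774055   0.09113424 -1.91040777] (np.float64(177.0336609163842), np.float64(239.27262915277802))
```

View pics/w4.png

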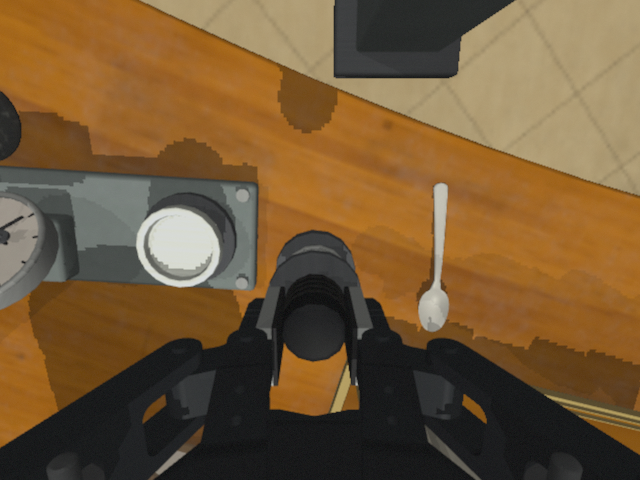

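The seat rim is at about (180,245) and the held foot's near edge at about (315,232). I'll fit both.

```bash
python3 - <<'E'
from h import *
c=cam('wrist'); img=c['img']; g=cv2.cvtColor(img,cv2.COLOR_RGB2GRAY)
m=np.zeros_like(g); m[185:300,125:240]=(g[185:300,125:240]>150)*255
cs,_=cv2.findContours(m,0,1); k=cv2.convexHull(max(cs,key=cv2.contourArea)); e=cv2.fitEllipse(k); print(e)
for z in(.041,.048): print('seat',z,onz(c,*e[0],z))
a=onz(c,e[0][0]-e[1][0]/2,e[0][1],.048);b=onz(c,e[0][0]+e[1][0]/2,e[0][1],.048);print('dia',b-a)
t=env.get_state()['tcp_pos'];print(t)
zb=t[2]-.0645
for z in(zb+.004,zb+.01): print('foot near edge',onz(c,315,232,z),'L/R at 270',onz(c,275,270,z)[1],onz(c,356,270,z)[1])
x=img[190:300,120:370]; cv2.imwrite('pics/c4.png',cv2.resize(x,None,fx=3,fy=3)[...,::-1])
E
```

```text
((177.307861328125, 246.38446044921875), (76.66206359863281, 86.05399322509766), 121.000244140625)
seat 0.041 [ 0.41390901 -0.33794165  0.041     ]
seat 0.048 [ 0.41174443 -0.33522335  0.048     ]
dia [-4.45768561e-05  5.42302679e-02  0.00000000e+00]
[ 0.40636673 -0.23831762  0.16334065]
foot near edge [ 0.38651382 -0.23807926  0.10284065] L/R at 270 -0.2605067556948457 -0.21495914220131174
foot near edge [ 0.38491682 -0.23811802  0.10884065] L/R at 270 -0.25984510585168674 -0.21571994837213565
```

View pics/c4.png

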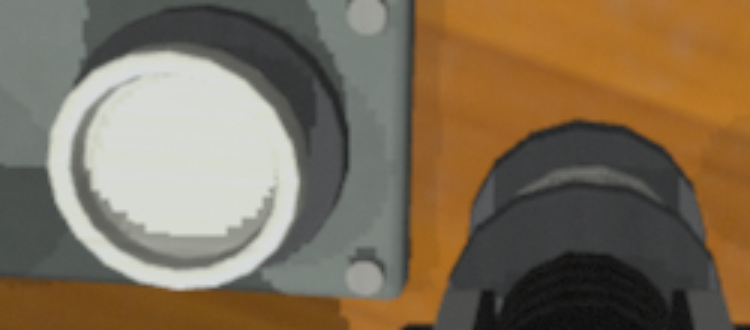

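```bash
python3 -m jog '[[1,-0.0035,-0.0325,0,0],[1,0,-0.0325,0,0],[1,0,-0.0325,0,0],[1,0,0,0.015,0],[1,0,0,0.015,0]]'
python3 -m jog '[[1,0,0,0.01,0],[1,0,0,0,0],[1,0,0,0,0],[1,0,0,0,0]]'
python3 - <<'E'
from h import *
c=cam('wrist'); print(env.get_state()['tcp_pos'],env.get_state()['wrist_force'])
x=c['img'][180:380,200:440]; cv2.imwrite('pics/c5.png',cv2.resize(x,None,fx=3,fy=3)[...,::-1])
E
```

```text
clock: 5.3
tcp_pos: [0.4116, -0.3387, 0.1346]
orientation: [0.001, -0.0, 1.0, -0.001]
wrist_force: [-0.0, 1.3, -2.4]
finger_gap: 0.0247
grip_force: 31.0
clock: 5.63
tcp_pos: [0.411, -0.3368, 0.1249]
orientation: [0.0, -0.001, 1.0, -0.0]
wrist_force: [0.4, -0.4, -0.8]
finger_gap: 0.0244
grip_force: 31.0
[ 0.41117939 -0.3371606   0.1252078 ] [ 0.47328428  0.63907007 -1.56313237]
```

View pics/c5.png

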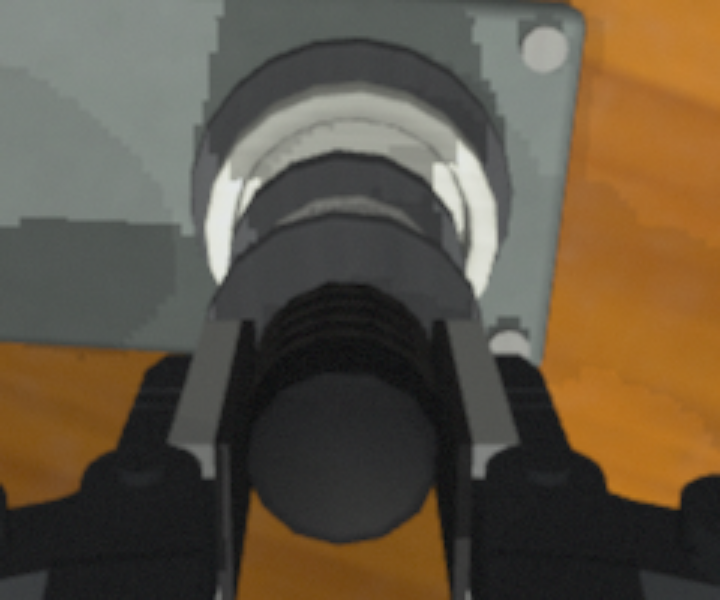

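The near rim edge is at about (318,207.7) and the near foot edge at about (315,230.7). I'll convert both to positions.

```bash
python3 - <<'E'
from h import *
c=cam('wrist'); t=env.get_state()['tcp_pos']; zb=t[2]-.0645
print('seat centre x',onz(c,318,207.7,.048)[0]+.03,'y',(onz(c,268.3,253,.048)+onz(c,365.7,253,.048))[1]/2)
for d in(.0,.002,.004): print('foot x',onz(c,315,230.7,zb+d)[0]+.022,'y',(onz(c,278.3,258,zb+d)+onz(c,355.7,258,zb+d))[1]/2,zb)
print('flange y',(onz(c,270.7,280,zb+.043)+onz(c,359.3,280,zb+.043))[1]/2)
E
```

```text
seat centre x 0.41170686846612103 y -0.33570707042614
foot x 0.4141599131518621 y -0.33581234768620244 0.060817083890563284
foot x 0.41362837864146995 y -0.3358311144054438 0.060817083890563284
foot x 0.41309684413107783 y -0.33584988112468517 0.060817083890563284
flange y -0.33707183237218724
```

```bash
python3 -m jog '[[1,0.0018,0.0005,0,0],[1,0,0,0.006,0],[1,0,0,0.006,0],[1,0,0,0.003,0],[1,0,0,0,0]]'
python3 -m jog '[[1,0,0,0.002,0],[1,0,0,0,0],[1,0,0,0,0]]'
python3 -m jog '[[1,0,0,0.0015,0],[1,0,0,0,0],[1,0,0,0,0]]'
python3 - <<'E'
from h import *
c=cam('wrist'); s=env.get_state(); print(s['tcp_pos'],s['wrist_force'],s['ft_torque'])
x=c['img'][180:380,200:440]; cv2.imwrite('pics/c6.png',cv2.resize(x,None,fx=3,fy=3)[...,::-1])
E
```

```text
clock: 6.15
tcp_pos: [0.4089, -0.3368, 0.1088]
orientation: [0.0, -0.0, 1.0, 0.0]
wrist_force: [1.1, 0.1, 2.3]
finger_gap: 0.025
grip_force: 31.3
clock: 6.4
tcp_pos: [0.4091, -0.3369, 0.1076]
orientation: [0.0, -0.0, 1.0, -0.0]
wrist_force: [0.5, 1.7, 3.1]
finger_gap: 0.0245
grip_force: 31.5
clock: 6.65
tcp_pos: [0.4091, -0.337, 0.1061]
orientation: [0.0, -0.0, 1.0, -0.0]
wrist_force: [1.4, 0.7, 4.9]
finger_gap: 0.0246
grip_force: 31.6
[ 0.40907941 -0.33695737  0.1061211 ] [1.18712314 2.01476527 4.60360314] [ 0.40488992 -0.20149479 -0.07138743]
```

View pics/c6.png

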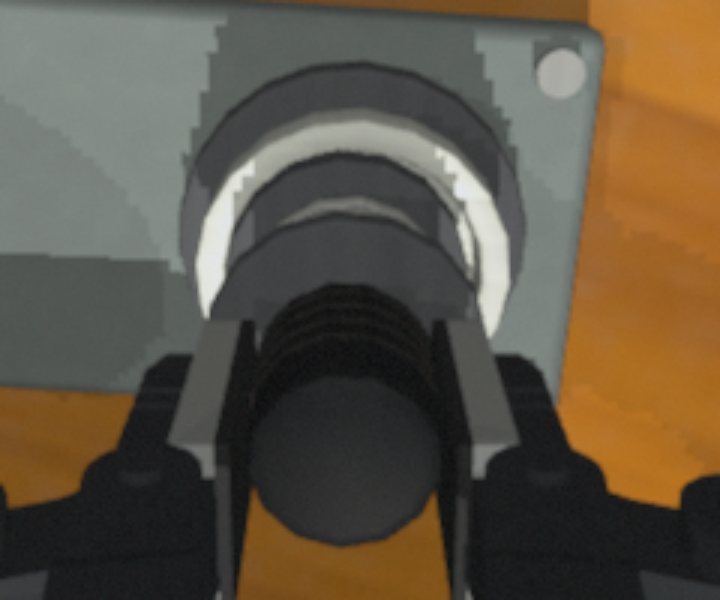

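The foot sits slightly left (-y) in the rim and isn't fully seated, and the reaction force pushes it toward +x and +y. I'll lift a little, shift that way and lower again.

```bash
python3 -m jog '[[1,0,0,-0.003,0],[1,-0.001,0.0017,0,0],[1,0,0,0,0],[1,0,0,0,0]]'
python3 -m jog '[[1,0,0,0.0015,0],[1,0,0,0,0],[1,0,0,0,0]]'
python3 -m jog '[[1,0,0,0.0015,0],[1,0,0,0,0],[1,0,0,0,0]]'
python3 - <<'E'
from h import *
s=env.get_state(); print(s['tcp_pos'],s['wrist_force'],s['ft_torque'])
E
```

```text
clock: 7.03
tcp_pos: [0.4097, -0.3351, 0.1084]
orientation: [-0.0, -0.0, 1.0, 0.0]
wrist_force: [0.3, -1.3, -1.4]
finger_gap: 0.025
grip_force: 31.1
clock: 7.28
tcp_pos: [0.4097, -0.3352, 0.107]
orientation: [-0.0, -0.0, 1.0, 0.0]
wrist_force: [0.9, -0.7, -1.2]
finger_gap: 0.025
grip_force: 31.1
clock: 7.53
tcp_pos: [0.4098, -0.3352, 0.1057]
orientation: [0.0, -0.0, 1.0, -0.0]
wrist_force: [0.8, -1.0, -1.4]
finger_gap: 0.025
grip_force: 31.1
[ 0.40976659 -0.33522775  0.10566664] [ 0.7526851  -1.04566763 -1.35244963] [-0.31249471 -0.24753762  0.03527209]
```

It now drops freely inside the rim. I'll lower it to light contact.

```bash
python3 -m jog '[[1,0,-0.0005,0.001,0],[1,0,0,0,0],[1,0,0,0,0]]'
python3 -m jog '[[1,0,0,0.001,0],[1,0,0,0,0],[1,0,0,0,0]]' | grep -E 'pos|force'
python3 - <<'E'
from h import *
c=cam('wrist'); s=env.get_state(); print(s['tcp_pos'],s['wrist_force'],s['ft_torque'])
cv2.imwrite('pics/c7.png',cv2.resize(c['img'][180:380,0:440],None,fx=1.8,fy=1.8)[...,::-1])
E
```

```text
clock: 7.78
tcp_pos: [0.4098, -0.3355, 0.1048]
orientation: [0.0, -0.0, 1.0, 0.0]
wrist_force: [0.8, 1.2, -0.1]
finger_gap: 0.0249
grip_force: 31.2
tcp_pos: [0.4099, -0.3355, 0.1039]
wrist_force: [0.8, 1.4, 2.3]
grip_force: 31.4
[ 0.40984746 -0.33548409  0.10395965] [1.12295238 0.82119197 2.39595668] [ 0.24187703 -0.25036293 -0.01357434]
```

View pics/c7.png

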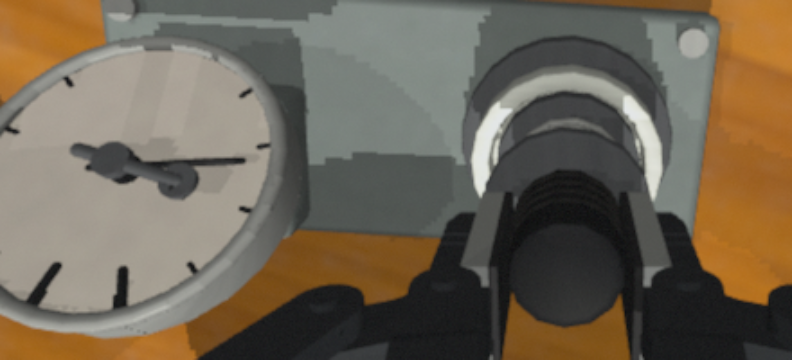

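The spring is seated. The dial is visible at about (64,270) in the full frame; the needle reads about 0.7 and the peak hand about 0.9. I'll release and rise.

```bash
python3 -m jog '[[0.6,0,0,0,0],[0.2,0,0,0,0],[0.0,0,0,0,0],[0.0,0,0,0,0]]'
python3 -m jog '[[0,0,0,-0.015,0],[0,0,0,-0.02,0],[0,0,0,-0.015,0],[0,0,0,-0.01,0],[1,0,0,0,0]]'
python3 -m jog '[[1,0,0,0,0],[1,0,0,0,0],[1,0,0,0,0]]'
python3 - <<'E'
from h import *
c=cam('wrist','w8.png'); s=env.get_state(); print(s['tcp_pos'],s['wrist_force'],env.tip_extent)
cam('top','t8.png')
E
```

```text
clock: 8.42
tcp_pos: [0.4094, -0.3356, 0.1034]
orientation: [-0.0, -0.0, 1.0, 0.0]
wrist_force: [-0.2, -0.3, 0.5]
finger_gap: 0.0428
grip_force: 0.0
clock: 8.83
tcp_pos: [0.4106, -0.3367, 0.1658]
orientation: [0.001, -0.0, 1.0, -0.001]
wrist_force: [0.9, 0.7, 0.0]
finger_gap: 0.0316
grip_force: 0.0
clock: 9.08
tcp_pos: [0.4092, -0.3351, 0.1625]
orientation: [-0.001, -0.0, 1.0, 0.001]
wrist_force: [-0.4, 1.0, -1.1]
finger_gap: -0.0001
grip_force: 0.0
[ 0.40924896 -0.33509215  0.1625929 ] [-1.20111138 -0.54578635  1.67188187] 0.011
```

View pics/w8.png

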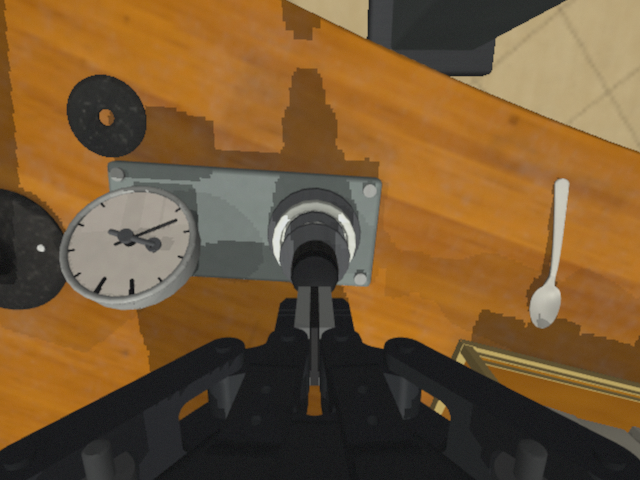

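I've now viewed 12 pictures, which is over the limit of 10. From here I'll use numbers only. This script reads the dial, checking the method against the two long marks.

```bash
cat > dial.py <<'E'
from h import *
# dial face plane: yaw -2.6 deg, normal tilted 43 deg; angles cw from lower left (viewer's sense)
y=np.radians(-2.6); R=np.array([[np.cos(y),-np.sin(y),0],[np.sin(y),np.cos(y),0],[0,0,1]])
e=np.radians(43); n=R@[-np.cos(e),0,np.sin(e)]; up=R@[np.sin(e),0,np.cos(e)]; rt=R@[0,-1,0]
C=None
def pt(c,u,v,C):
    o,d=ray(c,u,v); p=o+d*((C-o)@n)/(d@n)-C; return p@rt,p@up
def ang(a,b): return np.arctan2(a,b)+2.356
def rectify(c,C,s=4,N=45):  # metric face picture, s px/mm, up = up
    q=np.float32([proj(c,C+.001*(x*rt+yy*up)) for x,yy in((-N,N),(N,N),(N,-N),(-N,-N))])
    S=2*N*s; H=cv2.getPerspectiveTransform(q,np.float32([(0,0),(S,0),(S,S),(0,S)])); return cv2.warpPerspective(c['img'],H,(S,S))
def face(c,C):
    g=cv2.cvtColor(rectify(c,C),cv2.COLOR_RGB2GRAY); S=g.shape[0]
    pol=cv2.warpPolar(g,(160,720),(S/2,S/2),160,0)  # rows: angle from +x cw (720=2pi), cols r in px(4/mm)
    d=pol.astype(float)
    out={}
    a=(np.arange(720)*2*np.pi/720+np.pi/2+2.356)%(2*np.pi) # cw from lower left
    for k,(r0,r1) in dict(peak=(12,18),needle=(22,28),marks=(29,36)).items():
        m=d[:,r0*4:r1*4].mean(1); m=np.median(m)-m; o=np.argsort(a); m=m[o]; aa=a[o]
        pk=[(round(aa[i],2),int(m[i])) for i in range(1,719) if m[i]>15 and m[i]==m[max(0,i-12):i+13].max()]
        out[k]=pk
    return out
E
python3 - <<'E'
from dial import *
c=cam('wrist')
o,d=ray(c,127,238); C=o+d*(.075-o[2])/d[2]; print('hub at z.075',C)
for nme,p in dict(needle=(177,220),peak=(153,245),m1=(100,285),m2=(131,286)).items():
    a=pt(c,*p,C); print(nme,np.round(a,4),ang(*a))
print(face(c,C)); np.save('C.npy',C)
E
```

```text
hub at z.075 [ 0.4011062  -0.45240358  0.075     ]
needle [-0.0278 -0.0151] 0.2885217569262162
peak [-0.0172  0.0042] 1.0233775339896967
m1 [0.0062 0.0322] 2.5461470740531778
m2 [-0.0116  0.032 ] 2.0077374424399492
{'peak': [(np.float64(0.28), 103), (np.float64(0.86), 92), (np.float64(1.09), 79), (np.float64(4.37), 31)], 'needle': [(np.float64(0.27), 102), (np.float64(0.98), 26), (np.float64(2.55), 15)], 'marks': [(np.float64(0.05), 27), (np.float64(0.26), 41), (np.float64(0.58), 20), (np.float64(1.98), 126), (np.float64(2.55), 128), (np.float64(3.05), 62), (np.float64(3.4), 20), (np.float64(3.62), 73), (np.float64(3.79), 25), (np.float64(4.19), 69), (np.float64(4.75), 59)]}
```

```bash
python3 -m jog '[[1,-0.002,0,0.01,0],[1,0,0,0.01,0],[1,0,0,0.004,0],[1,0,0,0,0],[1,0,0,0,0]]'
python3 - <<'E'
from dial import *
c=cam('wrist');s=env.get_state();print(s['tcp_pos'],s['wrist_force'],face(c,np.load('C.npy')))
E
```

```text
clock: 9.65
tcp_pos: [0.4114, -0.3352, 0.1389]
orientation: [-0.001, -0.0, 1.0, 0.001]
wrist_force: [-0.5, 0.2, -0.5]
finger_gap: 0.0002
grip_force: 0.0
[ 0.41166227 -0.3355285   0.13948797] [-0.21844696  0.23102673  0.04889102] {'peak': [(np.float64(0.27), 103), (np.float64(0.88), 94), (np.float64(1.1), 83), (np.float64(4.33), 39)], 'needle': [(np.float64(0.26), 104), (np.float64(0.73), 15), (np.float64(0.99), 23), (np.float64(2.55), 17)], 'marks': [(np.float64(0.05), 31), (np.float64(0.26), 42), (np.float64(0.58), 21), (np.float64(1.98), 127), (np.float64(2.54), 129), (np.float64(3.05), 67), (np.float64(3.39), 22), (np.float64(3.62), 78), (np.float64(3.79), 25), (np.float64(4.19), 75), (np.float64(4.74), 62)]}
```

The dial reading works: the marks read 1.98 and 2.55, so I'm aiming for about 2.25, and the needle at rest reads 0.26. Lowering to contact.

```bash
for i in 1; do python3 -m jog '[[1,0,0,0.003,0],[1,0,0,0.003,0],[1,0,0,0,0],[1,0,0,0,0]]'; done | grep -E 'pos|force'
python3 -m jog '[[1,0,0,0.002,0],[1,0,0,0,0],[1,0,0,0,0]]'| grep -E 'pos|wrist'
python3 -m jog '[[1,0,0,0.002,0],[1,0,0,0,0],[1,0,0,0,0]]'| grep -E 'pos|wrist'
python3 - <<'E'
from dial import *
c=cam('wrist');s=env.get_state();print(s['tcp_pos'],s['wrist_force'],face(c,np.load('C.npy'))['needle'])
E
```

```text
tcp_pos: [0.4117, -0.3356, 0.1337]
wrist_force: [-0.4, 1.1, 0.3]
grip_force: 0.0
tcp_pos: [0.4117, -0.3356, 0.1317]
wrist_force: [-0.0, -0.2, 0.2]
tcp_pos: [0.4117, -0.3356, 0.1296]
wrist_force: [-0.1, 0.4, 0.8]
[ 0.41172931 -0.33560688  0.129704  ] [0.99374787 0.5725655  0.40716008] [(np.float64(0.26), 104), (np.float64(0.73), 15), (np.float64(0.98), 22), (np.float64(2.52), 18)]
```

```bash
python3 -m jog '[[1,0,0,0.002,0],[1,0,0,0,0],[1,0,0,0,0]]'| grep -E 'pos|wrist'
python3 -m jog '[[1,0,0,0.002,0],[1,0,0,0,0],[1,0,0,0,0]]'| grep -E 'pos|wrist'
python3 - <<'E'
from dial import *
c=cam('wrist');s=env.get_state();print(s['tcp_pos'],s['wrist_force'],face(c,np.load('C.npy'))['needle'])
E
```

```text
tcp_pos: [0.4117, -0.3356, 0.1276]
wrist_force: [-0.5, -1.0, -0.2]
tcp_pos: [0.4119, -0.3358, 0.1259]
wrist_force: [0.3, -0.5, 1.8]
[ 0.41188954 -0.33577805  0.12594386] [-0.15317004  0.77106228  2.26307152] [(np.float64(0.51), 104), (np.float64(0.76), 15), (np.float64(0.98), 21), (np.float64(2.52), 19)]
```

```bash
python3 -m jog '[[1,0,0,0.002,0],[1,0,0,0,0],[1,0,0,0.002,0],[1,0,0,0,0],[1,0,0,0,0]]'| grep -E 'pos|wrist'
python3 -m jog '[[1,0,0,0.001,0],[1,0,0,0,0],[1,0,0,0.001,0],[1,0,0,0,0],[1,0,0,0,0]]'| grep -E 'pos|wrist'
python3 - <<'E'
from dial import *
c=cam('wrist');s=env.get_state();print(s['tcp_pos'],s['wrist_force'],face(c,np.load('C.npy')))
E
```

```text
tcp_pos: [0.4121, -0.336, 0.1223]
wrist_force: [-1.0, 0.2, 5.5]
tcp_pos: [0.4122, -0.3361, 0.1207]
wrist_force: [-0.9, 0.8, 8.4]
[ 0.41214935 -0.3360757   0.120747  ] [0.22999289 0.98155529 7.6140396 ] {'peak': [(np.float64(1.49), 97), (np.float64(1.7), 87), (np.float64(4.69), 52)], 'needle': [(np.float64(1.54), 115), (np.float64(2.52), 21)], 'marks': [(np.float64(0.05), 33), (np.float64(0.58), 21), (np.float64(1.54), 73), (np.float64(1.98), 128), (np.float64(2.54), 128), (np.float64(3.05), 68), (np.float64(3.4), 22), (np.float64(3.62), 82), (np.float64(3.79), 26), (np.float64(4.19), 78), (np.float64(4.74), 66)]}
```

```bash
python3 -m jog '[[1,0,0,0.001,0],[1,0,0,0.001,0],[1,0,0,0.001,0],[1,0,0,0,0],[1,0,0,0,0]]'| grep -E 'pos|wrist'
python3 - <<'E'
from dial import *
c=cam('wrist');s=env.get_state();f=face(c,np.load('C.npy'));print(s['tcp_pos'],s['wrist_force'],f['peak'],f['needle'],f['marks'][:5])
E
```

```text
tcp_pos: [0.4123, -0.3363, 0.1182]
wrist_force: [-1.1, 1.9, 11.1]
[ 0.41230797 -0.3362066   0.11820595] [-2.08886725  1.26824453 10.36017628] [(np.float64(1.5), 15), (np.float64(2.03), 97), (np.float64(2.23), 87), (np.float64(5.05), 46)] [(np.float64(1.98), 116), (np.float64(2.52), 21)] [(np.float64(0.05), 35), (np.float64(0.58), 24), (np.float64(1.97), 131), (np.float64(2.53), 129), (np.float64(3.05), 70)]
```

```bash
python3 -m jog '[[1,0,0,0.0008,0],[1,0,0,0.0007,0],[1,0,0,0.0003,0],[1,0,0,0,0],[1,0,0,0,0]]'| grep -E 'pos|wrist'
python3 - <<'E'
from dial import *
c=cam('wrist');s=env.get_state();f=face(c,np.load('C.npy'));print(s['tcp_pos'],s['wrist_force'],f['peak'],f['needle'],f['marks'][:5])
E
```

```text
tcp_pos: [0.4124, -0.3363, 0.1167]
wrist_force: [-1.0, 2.0, 12.5]
[ 0.41237212 -0.33634437  0.11672274] [-1.97728431  1.64064375 12.21486147] [(np.float64(2.18), 100), (np.float64(2.5), 89), (np.float64(5.26), 39)] [(np.float64(2.22), 115), (np.float64(2.52), 20)] [(np.float64(0.05), 34), (np.float64(0.58), 23), (np.float64(1.98), 129), (np.float64(2.23), 62), (np.float64(2.54), 129)]
```

The needle reads 2.22, mid-window between the marks. I'll hold for about 1.25 s, then lift off straight.

```bash
for k in 1; do python3 -m jog '[[1,0,0,0,0],[1,0,0,0,0],[1,0,0,0,0],[1,0,0,0,0],[1,0,0,0,0]]'; python3 -m jog '[[1,0,0,0,0],[1,0,0,0,0],[1,0,0,0,0],[1,0,0,0,0],[1,0,0,0,0]]'; python3 -m jog '[[1,0,0,0,0],[1,0,0,0,0],[1,0,0,0,0],[1,0,0,0,0],[1,0,0,0,0]]'; done | grep -E 'clock|wrist'
python3 - <<'E'
from dial import *
f=face(cam('wrist'),np.load('C.npy'));print(f['peak'],f['needle'])
E
python3 -m jog '[[1,0,0,-0.003,0],[1,0,0,-0.005,0],[1,0,0,-0.006,0],[1,0,0,-0.01,0],[1,0,0,-0.02,0]]'| grep -E 'pos|wrist'
python3 -m jog '[[1,0,0,-0.01,0],[1,0,0,0,0],[1,0,0,0,0],[1,0,0,0,0],[1,0,0,0,0]]'| grep -E 'pos|wrist'
python3 - <<'E'
from dial import *
c=cam('wrist');s=env.get_state();f=face(c,np.load('C.npy'));print(s['tcp_pos'],s['wrist_force'],f['peak'],f['needle'],f['marks'][:6])
E
```

```text
clock: 13.37
wrist_force: [-1.1, 0.5, 12.9]
clock: 13.78
wrist_force: [-0.6, 2.1, 11.5]
clock: 14.2
wrist_force: [-2.2, 0.9, 12.1]
[(np.float64(2.17), 100), (np.float64(2.5), 89), (np.float64(5.26), 39)] [(np.float64(2.22), 114), (np.float64(2.52), 20)]
tcp_pos: [0.4105, -0.3343, 0.1574]
wrist_force: [0.4, -0.2, -0.5]
tcp_pos: [0.4113, -0.3351, 0.1679]
wrist_force: [-1.3, -0.3, 1.2]
[ 0.41129482 -0.33515423  0.16790218] [ 0.23258828 -1.27030066  0.09189716] [(np.float64(0.28), 101), (np.float64(2.24), 92), (np.float64(2.25), 92), (np.float64(2.44), 89), (np.float64(5.32), 46)] [(np.float64(0.26), 101)] [(np.float64(0.06), 25), (np.float64(0.26), 43), (np.float64(0.58), 20), (np.float64(1.99), 125), (np.float64(2.55), 128), (np.float64(3.05), 56)]
```

The needle is back at 0.26 and the peak hand stays between the marks. Handing in.

```bash
python3 -c "
from workcell import env
print(env.hand_in())"
```

```text
the job is handed in; nothing more can be done
None
```

The job is handed in (no verdict returned): the spring is in the seat, I held the press about 1.25 s with needle and peak hand mid-window, and after release the needle read about 0.26 rad with the peak hand still between the marks; however, I viewed 12 pictures, over the limit of 10.

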